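# Clear the mouth of the hold-down dock and slide the bench block home under its toe

### The job

The steel bench block is to be held down for punching. First take the eraser out of the way and lay it flat on the yellow note pad; then slide the block along the desk, never lifting it, endways into the dock, and push it in under the blue overhanging plate until you feel it come up against the stop, right home. Leave the bottle, the loupe and the tape roll standing where they are.

Things in the scene. Friction and masses are not known exactly. Their poses are not given: they have to be found in the camera images.
- dock: Hold-down dock fixed to the desk. Origin: at desk level, exactly where the middle of the block comes when home; x = the way the block goes in, z up. Two aluminium rails 22 mm high, inner faces at y = +-31.5 mm, run from x = -20 mm inward; its feet reach to y = +-58 mm. Rigid back stop, face at x = +38 mm, hidden under the toe. Pocket floor is the bare desk; the home block's near end is at x = -38 mm
- dock_mouth (a point): Middle of the dock's mouth at desk level, 44 mm before the dock's origin, axes as the dock's. From here the inner faces narrow from 76 mm apart to 63 mm over the first 24 mm inward; the flared tips reach outward to y = +-46 mm and stand 22 mm high. The near end of the block, when home, is 6 mm inside this point
- dock_toe (a point): Middle of the underside of the blue toe plate's front edge, 30.5 mm above the desk and 2 mm past the dock's origin, axes as the dock's. The plate overhangs the pocket from here for 50 mm in +x, 85 mm wide, top 40.5 mm and screw heads 43 mm above the desk. The near half of the home block stays uncovered
- block_centre (a point): Middle of the loose dark steel bench block, 57 mm (its x) by 76 mm (its y) by 27 mm high, lying flat, this point 13.5 mm above the desk; 0.65 to 1 kg; both ends alike. It starts beside the lane in front of the dock, to the right of it as seen looking along dock +x, and its long axis (y) must end along the dock's x axis
- eraser_centre (a point): Middle of the loose eraser, blue and white, 20 mm (its x) by 50 mm (its y) by 12 mm high, lying flat, this point 6 mm above its underside; 18 g. It starts on the desk just in front of the dock's mouth, turned any way
- note_pad: Yellow square pad of sticky notes stuck to the desk beside the dock, 69 by 69 mm, 11 mm high (does not move); origin at the centre of its underside, x and y along its edges
- loupe: Loose black loupe, 42 mm across, 30 mm high, standing left of the dock's mouth; origin at the centre of its underside. Not to be moved
- bottle: Loose dropper bottle, 34 mm across, 102 mm high, standing behind the dock or behind the note pad; origin at the centre of its underside. Not to be moved or tipped
- tape_roll: Loose roll of white tape lying flat, 67 mm across, 24 mm high, behind the dock or behind the note pad (the bottle has the other place); origin at the centre of its underside. Not to be moved
- drawer_corner (a point): Fixed obstacle: the foot of the nearest corner of the cream drawer unit that stands to the left of the block, 109 mm high (a glue stick in its tray near this corner reaches 160 mm). Seen from above, its side runs from this corner 200 mm back towards world (-0.866, -0.5), and its far edge 260 mm towards world (-0.5, 0.866); keep the gripper's body clear of it
- lamp_base (a point): Fixed obstacle: centre, at desk level, of the desk lamp's round black base to the left of the dock, 87 mm in radius and 32 mm high; from it the lamp's thin arm rises away from the work, to the left and towards the robot, reaching 400 mm high 160 mm away
Not all that is in view belongs to the job. Of the things like the note_pad, leave any that is red; of the rest the smaller one is meant.

How it is judged:
By the outcome, as a careful person would: the job done as asked, in the order asked, and still so for the second after the job is handed in, with the robot touching nothing.
It also fails if it takes over 70 s, if anything falls off the work surface, if the arm or the gripper's body presses on something with over 40 N, if the wrist force passes 120 N, or if a joint passes its speed limit or range.

### The arm

A 6-joint arm with a two-finger parallel gripper is mounted at the origin on the work surface; the furniture and walls round the work are solid. World frame = base frame: x ahead of the robot, y to its left, z up, the work surface at z = 0. Lengths are in mm, angles in degrees, forces in N, time in s.
With the tool pointing down it reaches from about 300 to 1000 mm from the base axis. Payload 5.1 kg.
Tool frame: the origin (TCP) lies at the very end of the fingers, on their centre line; the grasp point (between the pads) lies 19 mm behind it; x points along the fingers, y is the direction in which the jaws open and shut, and the axes are right-handed (so a half turn about x gives the same grasp; the last joint's range is limited). The gripper opens to 95 mm and grips with 3 to 60 N. Pads are 20 mm wide; open, the fingers measure 119 mm over their backs; the gripper's body (75 mm by 180 mm) begins 59 mm behind the grasp point.
Start: joints at [-75.206, 7.093, 94.555, -0, 78.352, -4.733], TCP at [217.224, -612.616, 214.656] pointing down, gripper open.
Joint ranges: [-149.61, 149.61], [-58.7, 133.49], [1.44, 155.28], [-77.14, 257.14], [18.33, 153.61], [-166.67, 166.67]. Speed limits (degrees/s): [147.25, 147.25, 180, 180, 180, 180].

### API

Orientations are given as a 3x3 rotation matrix whose columns are the frame's x, y, z axes.
In Python, from cell import observe, read_camera, calibration, close_job, spot_in gives the robot as it stands. The module is installed in compiled form; this text tells all that it offers.
- The arm moves only by the tool servo_tool, never from a script. Its argument "motion" is a list of rows, each a list of 6 numbers: the shift along the tool's x, y, z in mm, then the turn, a rotation vector about the tool's x, y, z in degrees. A call has 1 to 8 rows; each row is the pose to reach, as a shift and turn from the pose commanded when the call began, along the tool's axes at that moment; what a row does not reach only later rows make up. A row lasts 1/8 s, in which the tool goes at most 62.5 mm and 10.7 degrees, less where a joint would pass 70% of its speed; a pose out of reach is approached as far as the arm can. A call with a gripper value outside its range is refused whole. "grip" is the finger opening in mm, from 0 to 95.1, set as the call begins (left out, the last holds). The fingers move at their own pace and stop on an object; "squeeze" is the grip in N (left out, the last holds). Time passes only in rows, so rows that repeat a pose let the fingers close. It gives the time, the measured TCP pose, the force and the opening at its end, in the units of the state.
- observe(): the state, without advancing time (a new reading comes with each control period).
- read_camera(name): name is "side" or "top"; returns the picture (384x512x3 uint8, red, green, blue); there is no depth.
- calibration(name): a dict with "vertical_fov" (degrees; the focal length in pixels is half the picture's height over the tangent of half this angle, whatever the lens; pixels are square), "cx", "cy" (the principal point, pixels), "k1" (the pictures are not rectified: a ray, as slopes to the right and down, at radius r is drawn at 1 + k1 r^2 times it, then the intrinsics apply), "cam_to_world" (4x4, takes a point from camera to world coordinates). Camera axes: x right, y up, looking along -z (the intrinsics and any distortion apply to the point x, -y, -z); pixel columns grow to the right and rows downward; lengths in mm; the calibration is good to about 2 mm. A picture is of the moment at which its call begins. calibration takes no time and is no camera call.
- close_job(): hands the job in, once; it reports no verdict.
Trained networks look in the newest picture that a camera, given by its name, has taken for a name from the list of things; names that differ only in an ending like _2 or _b are one class to them, and where a whole thing is asked for, a point or a joint stands for the part that bears it (a point fixed in the world has none). Each returns a list of dicts, best first, with "p" (0 to 1); they miss things now and then, are a little off and sometimes report something else, mostly with a low value. They report only what shows in the picture. A call takes as long as a camera call. They do not tell look-alikes from the thing itself.
- spot_in(thing, camera): "box" ([left, top, right, bottom] in pixels, round what is visible of it).
The state is a dict: "clock": time; "joints": joint angles; "qvel": joint speeds; "tau": joint torques, N m; "tcp_pos": TCP position; "eef_rot": TCP orientation; "wrist_force": force on the tool from outside, world axes, zero at the start; "moment": the same for the moment, N m; "grip_width": opening from 0.0 (shut) to 1.0 (fully open).
Only numpy, scipy, OpenCV 4.12 (cv2) and the standard library are available. Lean on these libraries where they do the work, as an engineer would, in place of code of your own. Each camera call takes 0.05 s, during which the arm holds its last target. There are 200 camera calls.

## Working session

There is one attempt and no reset: what is moved stays moved. The work goes in short steps, Python scripts to look and compute and a tool call to move; the robot and the scene stay as the last step left them, time stands still between calls to the robot, and variables do not carry over. Pictures are saved under pics/ and viewed, about 8 in all and at most 12, crops included, and the job is handed in when it is done.

Besides the shell and the picture viewer there is one more tool, called after "Call:" as name(argument=value, ...) on one line, values as JSON. servo_tool: Moves the arm, as the interface text tells. Its arguments: {"type":"object","properties":{"motion":{"type":"array"},"grip":{"type":"number"},"squeeze":{"type":"number"}},"required":["motion"]}

```bash
mkdir -p pics
cat > h.py <<'E'
import numpy as np, cv2
from cell import observe, read_camera, calibration, spot_in
def K(n):
    c=calibration(n); f=192/np.tan(np.radians(c["vertical_fov"]/2)); return c,f
def pix2world(n,u,v,z):
    c,f=K(n); d=np.array([(u-c["cx"])/f,(v-c["cy"])/f]); s=d.copy()
    for _ in range(30): s=d/(1+c["k1"]*(s@s))
    M=np.array(c["cam_to_world"]); r=M[:3,:3]@np.array([s[0],-s[1],-1]); o=M[:3,3]
    return o+r*(z-o[2])/r[2]
def world2pix(n,P):
    c,f=K(n); M=np.array(c["cam_to_world"]); p=(np.atleast_2d(P)-M[:3,3])@M[:3,:3]
    s=np.c_[p[:,0]/-p[:,2],-p[:,1]/-p[:,2]]; s=s*(1+c["k1"]*(s**2).sum(1))[:,None]
    return s*f+[c["cx"],c["cy"]]
def snap(n,f=None):
    im=read_camera(n)
    if f: cv2.imwrite("pics/"+f,im[:,:,::-1])
    return im
E
python3 - <<'E'
from h import *
for n in("top","side"):
    im=snap(n,None); np.save(n+"0.npy",im)
    cv2.imwrite(f"pics/{n}0.png",cv2.resize(im,(800,600),interpolation=cv2.INTER_CUBIC)[:,:,::-1])
    c=calibration(n); print(n,c["vertical_fov"],c["k1"],np.round(c["cam_to_world"],3).tolist())
    for t in["dock","block_centre","eraser_centre","note_pad","loupe","bottle","tape_roll","drawer_corner","lamp_base"]:
        try:
            print(t,[(round(d["p"],2),np.round(d["box"]).tolist()) for d in spot_in(t,n)[:3]])
        except Exception as e: print(t,e)
o=observe();print(o["clock"],o["tcp_pos"],np.round(o["eef_rot"],3).tolist(),o["wrist_force"])
E
```

```text
top 42.986400088655856 -0.15936454500834726 [[-0.067, 0.974, -0.218, 407.913], [-0.998, -0.067, 0.01, -234.152], [-0.005, 0.218, 0.976, 1107.685], [0.0, 0.0, 0.0, 1.0]]
dock [(0.77, [265.0, 186.0, 322.0, 243.0]), (0.56, [334.0, 193.0, 365.0, 221.0])]
block_centre [(0.83, [285.0, 278.0, 327.0, 316.0])]
eraser_centre [(0.53, [269.0, 241.0, 286.0, 262.0])]
note_pad [(0.93, [318.0, 237.0, 348.0, 269.0]), (0.91, [125.0, 116.0, 175.0, 163.0]), (0.68, [193.0, 103.0, 232.0, 139.0])]
loupe [(0.46, [243.0, 206.0, 261.0, 222.0])]
bottle [(0.61, [306.0, 165.0, 322.0, 180.0])]
tape_roll []
drawer_corner it knows: block_centre, bottle, dock, dock_mouth, dock_toe, eraser_centre, loupe, note_pad, tape_roll
lamp_base it knows: block_centre, bottle, dock, dock_mouth, dock_toe, eraser_centre, loupe, note_pad, tape_roll
side 55.077057651589996 -0.10777143642493688 [[0.994, 0.093, -0.064, 558.855], [-0.113, 0.819, -0.562, -721.542], [0.0, 0.566, 0.824, 761.536], [0.0, 0.0, 0.0, 1.0]]
dock [(0.64, [223.0, 208.0, 276.0, 267.0])]
block_centre [(0.92, [149.0, 231.0, 189.0, 271.0])]
eraser_centre [(0.6, [204.0, 215.0, 228.0, 231.0])]
note_pad [(0.68, [289.0, 112.0, 331.0, 146.0]), (0.67, [196.0, 259.0, 230.0, 296.0])]
loupe [(0.44, [243.0, 193.0, 260.0, 210.0]), (0.37, [225.0, 215.0, 277.0, 266.0])]
bottle [(0.9, [289.0, 237.0, 307.0, 262.0]), (0.45, [223.0, 213.0, 280.0, 267.0])]
tape_roll [(0.88, [249.0, 271.0, 278.0, 306.0])]
drawer_corner it knows: block_centre, bottle, dock, dock_mouth, dock_toe, eraser_centre, loupe, note_pad, tape_roll
lamp_base it knows: block_centre, bottle, dock, dock_mouth, dock_toe, eraser_centre, loupe, note_pad, tape_roll
0.8 [ 217.23967722 -612.63139771  214.69031328] [[0.0, 0.334, -0.942], [-0.0, -0.942, -0.334], [-1.0, 0.0, -0.0]] [ 0.05121993  0.24165895 -0.11823578]
```

View pics/top0.png

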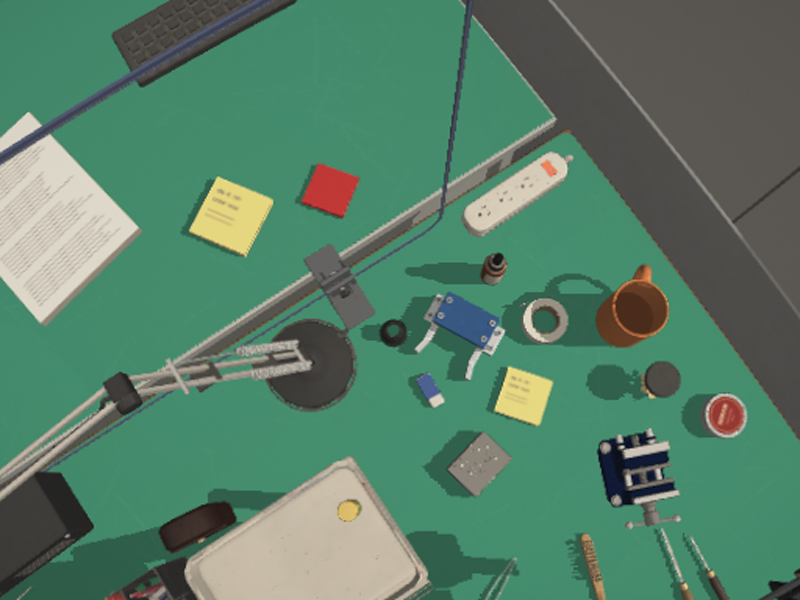

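View pics/side0.png

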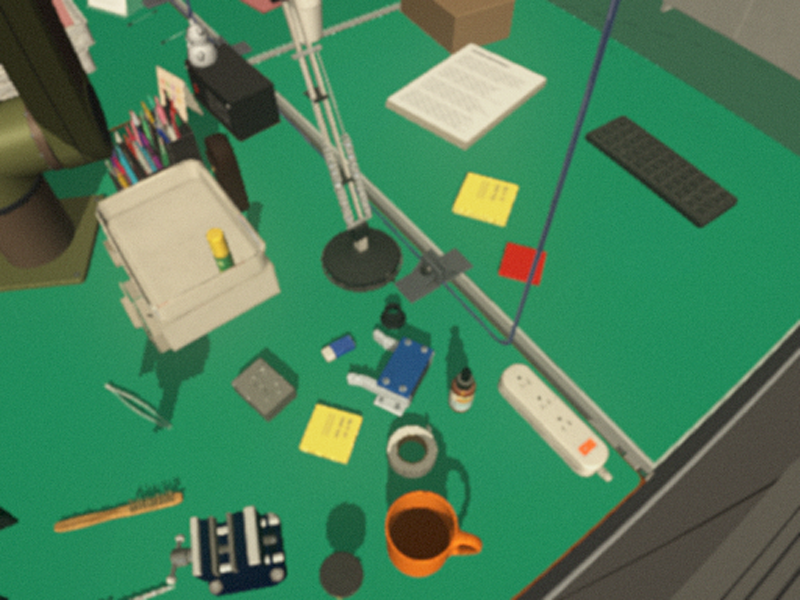

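The top view shows the dock at about (465,325) in the 800-px picture with its mouth facing lower left. The eraser is at (431,390), the right yellow pad at (523,396), the block at (479,464), and the loupe at (393,332). The tape is at (545,320), the bottle at (494,268), the drawer at about (300,530) and the lamp base at (312,365). The pad at (231,216) is larger and further off, so the one at (523,396) is the one meant. Next I'll rectify at the known heights.

```bash
cat >> h.py <<'E'
def ortho(n,im,z,cx,cy,w=300,s=2.0):
    # ortho image: col = -y, row = -x ; s px/mm
    N=int(w*s); jj,ii=np.meshgrid(np.arange(N),np.arange(N))
    X=cx+(N/2-ii)/s; Y=cy+(N/2-jj)/s
    uv=world2pix(n,np.c_[X.ravel(),Y.ravel(),np.full(X.size,z)]).astype(np.float32)
    return cv2.remap(im,uv[:,0].reshape(N,N),uv[:,1].reshape(N,N),cv2.INTER_CUBIC)
def rect(n,im,mask_fn,z,box,s=4):
    l,t,r,b=box; c=pix2world(n,(l+r)/2,(t+b)/2,z); o=ortho(n,im,z,c[0],c[1],150,s)
    m=mask_fn(cv2.cvtColor(o,cv2.COLOR_RGB2HSV).astype(int)).astype(np.uint8)
    m=cv2.morphologyEx(m,cv2.MORPH_OPEN,np.ones((9,9))); m=cv2.morphologyEx(m,cv2.MORPH_CLOSE,np.ones((15,15)))
    k,L,st,ce=cv2.connectedComponentsWithStats(m)
    if k<2: return None
    i=1+st[1:,4].argmax(); pts=np.argwhere(L==i)
    N=150*s; P=np.c_[c[0]+(N/2-pts[:,0])/s,c[1]+(N/2-pts[:,1])/s].astype(np.float32)
    (ctr,wh,a)=cv2.minAreaRect(P); return np.round(ctr,1),np.round(wh,1),round(a,1),len(P)/s/s,P.mean(0).round(1)
blue=lambda h:(h[...,0]>100)&(h[...,0]<130)&(h[...,1]>110)&(h[...,2]>50)
yellow=lambda h:(h[...,0]>20)&(h[...,0]<35)&(h[...,1]>80)&(h[...,2]>130)
grey=lambda h:(h[...,1]<60)&(h[...,2]>60)
def eras(h): return blue(h)|((h[...,1]<70)&(h[...,2]>140))
E
python3 - <<'E'
from h import *
B={"top":{"toe":[272,182,325,232],"blk":[285,278,327,316],"er":[265,237,288,264],"pad":[312,232,356,274]},
"side":{"toe":[240,212,280,262],"blk":[146,228,192,271],"er":[202,212,230,233],"pad":[190,255,234,298]}}
for n in B:
    im=np.load(n+"0.npy")
    for k,f,z in(("toe",blue,40.5),("blk",grey,27),("er",eras,12),("pad",yellow,11)):
        print(n,k,rect(n,im,f,z,B[n][k]))
a=[ortho("top",np.load("top0.npy"),27,420,-310,300,2),ortho("side",np.load("side0.npy"),27,420,-310,300,2)]
cv2.imwrite("pics/o.png",cv2.resize(np.hstack(a),(800,400))[:,:,::-1])
for nm,u,v in(("lamp",311,364),("lampL",266,364),("lampR",356,364)): print(nm,pix2world("top",u/1.5625,v/1.5625,32))
for nm,u,v in(("drw",426,578),("drwtop",350,460)): print(nm,pix2world("top",u/1.5625,v/1.5625,109))
for nm,u,v in(("drw",272,270),("drwtop",160,345)): print(nm,pix2world("side",u/1.5625,v/1.5625,109))
E
```

```text
top toe (array([ 619.2, -337.8]), array([83.6, 50. ]), 56.9, 3642.5, array([ 619. , -337.6], dtype=float32))
top blk (array([ 415.6, -340.3]), array([57.9, 76.6]), 41.7, 4351.75, array([ 415.7, -340.2], dtype=float32))
top er (array([ 524.2, -280.9]), array([48. , 22.1]), 27.3, 939.625, array([ 524. , -281.2], dtype=float32))
top pad (array([ 507.5, -414.2]), array([69.1, 69.5]), 66.9, 4667.8125, array([ 507.5, -414.3], dtype=float32))
side toe (array([ 620. , -339.5]), array([84.9, 51. ]), 57.4, 3687.625, array([ 619.7, -339.8], dtype=float32))
side blk (array([ 417.2, -344.3]), array([59.6, 84.6]), 42.2, 4715.0625, array([ 416.8, -344.2], dtype=float32))
side er (array([ 567.6, -334.7]), array([44.2, 65.5]), 90.0, 1444.4375, array([ 571. , -341.1], dtype=float32))
side pad (array([ 507.6, -414.7]), array([72.6, 70.7]), 66.7, 5026.125, array([ 507.8, -414.8], dtype=float32))
lamp [ 571.10038826 -113.17424884   32.        ]
lampL [575.25924396 -48.48873813  32.        ]
lampR [ 566.87522149 -177.39088179   32.        ]
drw [ 274.91400792 -253.95516674  109.        ]
drwtop [ 430.60034668 -166.50648559  109.        ]
drw [ 443.25941115 -199.94635198  109.        ]
drwtop [ 293.40950166 -309.33788444  109.        ]
```

View pics/o.png

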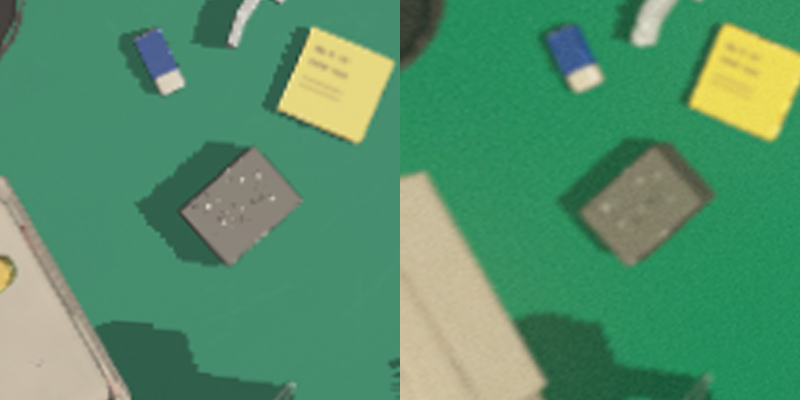

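```bash
cat >> h.py <<'E'
YD=np.radians(-32.85); DX=np.array([np.cos(YD),np.sin(YD)]); DY=np.array([-DX[1],DX[0]])
DO=np.array([619.5,-338.6])-27*DX
def dock(x,y): return DO+x*DX+y*DY
def todock(p): d=np.array(p[:2])-DO; return np.array([d@DX,d@DY]).round(1)
def to(x,y,z,yaw=None):
    o=observe(); R=np.array(o["eef_rot"]); p=np.array(o["tcp_pos"]); d=R.T@(np.array([x,y,z])-p)
    j=np.degrees(np.arctan2(R[1,1],R[0,1])); t=0 if yaw is None else (yaw-j+90)%180-90
    print("clock %.2f tcp"%o["clock"],p.round(1),"jaw %.1f"%j,"F",np.round(o["wrist_force"],1),"grip",round(o["grip_width"]*95.1,1))
    print("  -> shift",d.round(1),"turn x %.1f"%-t)
E
python3 - <<'E'
from h import *
print("dock O",DO,"mouth",dock(-44,0))
l=pix2world("top",252,214,15); print("loupe",l,todock(l))
l=pix2world("side",251.5,201.5,15); print("loupe",l,todock(l))
for u,v in((265,243),(272,268)):print("drw side",pix2world("side",u/1.5625,v/1.5625,109),pix2world("side",u/1.5625,v/1.5625,80))
print(pix2world("top",350/1.5625,460/1.5625,80))
print("er",todock((524.2,-281)),"blk",todock((415.6,-340.3)))
to(524,-281,100,-62.7)
E
```

```text
dock O [ 596.81747404 -323.95407851] mouth [ 559.85335767 -300.0866509 ]
loupe [ 609.19192956 -233.86879045   15.        ] [-38.5  82.4]
loupe [ 614.59856901 -234.8109523    15.        ] [-33.4  84.5]
drw side [ 432.31981751 -147.43600893  109.        ] [ 426.69633007 -121.92157929   80.        ]
drw side [ 443.2294307  -196.27278433  109.        ] [ 438.09078814 -172.92875803   80.        ]
[ 431.25913821 -164.54218377   80.        ]
er [-84.3  -3.3] blk [-143.4 -112. ]
clock 0.80 tcp [ 217.2 -612.6  214.7] jaw -70.5 F [ 0.1  0.2 -0.1] grip 95.2
  -> shift [ 114.7 -210.  -400. ] turn x -7.8
```

Call:
servo_tool(motion=[[0,-15,-30,-1,0,0],[5,-45,-85,-2,0,0],[15,-75,-145,-3,0,0],[25,-105,-205,-4,0,0],[40,-140,-265,-5,0,0],[60,-170,-325,-6.5,0,0],[85,-195,-375,-7.8,0,0],[110,-210,-400,-7.8,0,0]], grip=48)

```text
clock: 1.8
tcp_pos: [526.0, -280.3, 105.9]
eef_rot: [[0.003, 0.46, -0.888], [-0.002, -0.888, -0.46], [-1.0, 0.003, -0.002]]
wrist_force: [1.5, -0.5, -0.1]
grip_width: 0.502
```

Run:
```python
from h import *
to(524,-281,3,-62.7)
a=snap("top"); b=snap("side")
A=[ortho(n,i,12,530,-290,150,2.6) for n,i in(("top",a),("side",b))]
cv2.imwrite("pics/e1.png",np.hstack(A)[:,:,::-1])
```

```text
clock 1.80 tcp [ 526.  -280.3  105.9] jaw -62.6 F [ 1.5 -0.5 -0.1] grip 47.7
  -> shift [102.9  -0.7   2.3] turn x 0.1
```

View pics/e1.png

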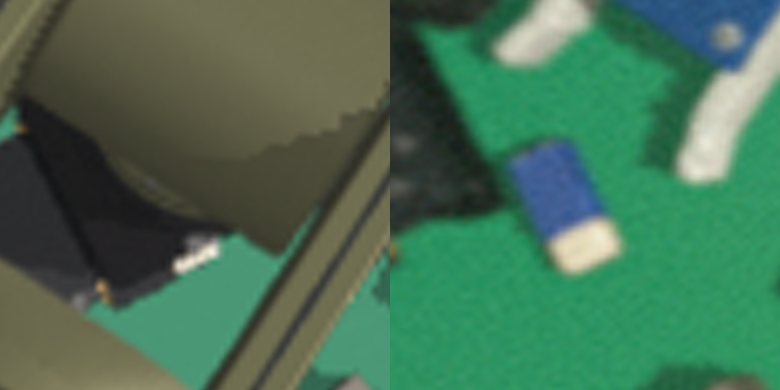

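The eraser shows clearly in the side view at about (567,208), which is (525,-283) in world and agrees with the top measurement. I'll descend and grip it.

Call:
servo_tool(motion=[[20,0,2,0,0,0],[45,0.5,2,0,0,0],[70,0.5,2,0,0,0],[90,0.5,2,0,0,0],[100,0.5,2,0,0,0],[102.5,0.5,2,0,0,0],[102.5,0.5,2,0,0,0]])

```text
clock: 2.78
tcp_pos: [522.7, -283.1, 3.1]
eef_rot: [[0.001, 0.459, -0.888], [-0.001, -0.888, -0.459], [-1.0, 0.001, -0.001]]
wrist_force: [0.1, 0.1, -0.3]
grip_width: 0.505
```

Call:
servo_tool(motion=[[0,0,0,0,0,0],[0,0,0,0,0,0],[0,0,0,0,0,0],[0,0,0,0,0,0]], grip=10, squeeze=12)

```text
clock: 3.28
tcp_pos: [522.4, -282.7, 2.7]
eef_rot: [[0.0, 0.459, -0.888], [-0.0, -0.888, -0.459], [-1.0, 0.0, -0.0]]
wrist_force: [-0.9, 0.6, 1.3]
grip_width: 0.218
```

Run:
```python
from h import *
to(507.5,-414.3,75)
```

```text
clock 3.27 tcp [ 522.4 -282.7    2.7] jaw -62.7 F [-0.9  0.6  1.3] grip 20.7
  -> shift [-72.3 110.1  73.6] turn x 0.0
```

Call:
servo_tool(motion=[[-10,0,0,0,0,0],[-30,0,0,0,0,0],[-50,10,5,0,0,0],[-60,35,22,0,0,0],[-60,65,42,0,0,0],[-60,90,60,0,0,0],[-60,105,71,0,0,0],[-60,110,75.5,0,0,0]])

```text
clock: 4.28
tcp_pos: [505.6, -416.4, 63.4]
eef_rot: [[0.001, 0.458, -0.889], [-0.001, -0.889, -0.458], [-1.0, 0.001, -0.001]]
wrist_force: [-0.9, 0.2, 0.3]
grip_width: 0.221
```

Call:
servo_tool(motion=[[10,0,0,0,0,0],[25,0,0,0,0,0],[38,0,0,0,0,0],[44,0,0,0,0,0],[47,0,0,0,0,0],[48,0,0,0,0,0],[48,0,0,0,0,0]])

```text
clock: 5.15
tcp_pos: [505.9, -415.3, 14.9]
eef_rot: [[0.001, 0.459, -0.888], [-0.001, -0.888, -0.459], [-1.0, 0.001, -0.0]]
wrist_force: [-0.3, 0.0, 0.1]
grip_width: 0.219
```

Call:
servo_tool(motion=[[0.6,0,0,0,0,0],[1.0,0,0,0,0,0],[1.0,0,0,0,0,0]])

```text
clock: 5.52
tcp_pos: [505.8, -415.3, 13.7]
eef_rot: [[0.0, 0.459, -0.888], [-0.0, -0.888, -0.459], [-1.0, 0.001, -0.0]]
wrist_force: [0.6, -0.2, 1.2]
grip_width: 0.219
```

Call:
servo_tool(motion=[[0,0,0,0,0,0],[0,0,0,0,0,0],[0,0,0,0,0,0],[-10,0,0,0,0,0],[-35,0,0,0,0,0],[-60,0,0,0,0,0],[-85,0,0,0,0,0],[-90,0,0,0,0,0]], grip=40)

```text
clock: 6.52
tcp_pos: [506.9, -416.2, 106.7]
eef_rot: [[0.004, 0.459, -0.888], [-0.004, -0.888, -0.459], [-1.0, 0.005, -0.002]]
wrist_force: [0.2, -0.4, 0.1]
grip_width: 0.422
```

Run:
```python
from h import *
a=snap("top"); b=snap("side")
A=[ortho(n,i,20,470,-370,220,1.8) for n,i in(("top",a),("side",b))]
cv2.imwrite("pics/e2.png",np.hstack(A)[:,:,::-1])
# block long axis now
ba=131.7; L=np.array([np.cos(np.radians(-48.3)),np.sin(np.radians(-48.3))]); c=np.array([415.7,-340.5])-20*L
print("grasp",c); to(*c,90,41.7); to(*c,5,41.7)
```

```text
grasp [ 402.39539291 -325.56723635]
clock 6.62 tcp [ 505.9 -415.4  104.3] jaw -62.7 F [ 0.5  0.1 -0.7] grip 39.8
  -> shift [  14.1 -127.3   50.8] turn x 75.6
clock 6.62 tcp [ 505.9 -415.4  104.3] jaw -62.7 F [ 0.5  0.1 -0.7] grip 39.8
  -> shift [  99.1 -127.4   50.8] turn x 75.6
```

View pics/e2.png

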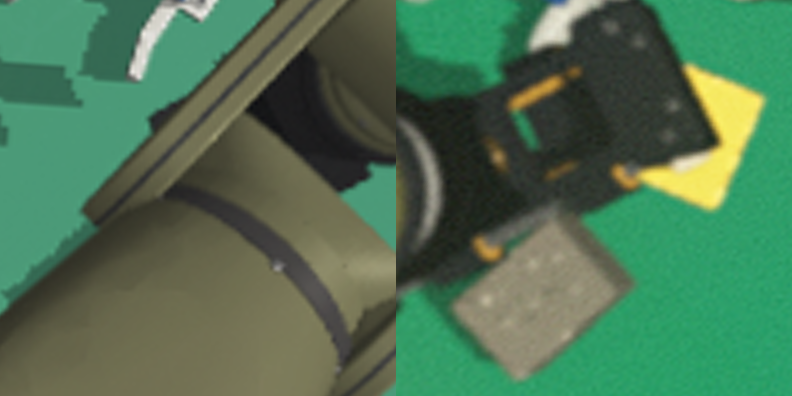

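The side view shows the eraser's white end lying on the yellow pad at about (690,160). The block is undisturbed. Now I'll move over the block.

Call:
servo_tool(motion=[[0,-10,4,8,0,0],[0,-30,12,18,0,0],[0,-50,20,28,0,0],[0,-70,28,38,0,0],[5,-90,36,48,0,0],[10,-110,43,58,0,0],[14,-122,48,68,0,0],[14,-127.5,51,75.6,0,0]], grip=90)

```text
clock: 7.62
tcp_pos: [400.2, -323.6, 87.2]
eef_rot: [[-0.003, -0.749, -0.662], [0.003, -0.662, 0.749], [-1.0, 0.0, 0.004]]
wrist_force: [0.1, -0.3, 0.4]
grip_width: 0.947
```

Call:
servo_tool(motion=[[10,0,0,0,0,0],[28,0,0,0,0,0],[42,0,0,0,0,0],[48,0,0,0,0,0],[50,0,0,0,0,0],[50,0,0,0,0,0]])

```text
clock: 8.38
tcp_pos: [402.0, -325.4, 39.6]
eef_rot: [[0.0, -0.746, -0.666], [-0.0, -0.666, 0.746], [-1.0, -0.0, -0.0]]
wrist_force: [0.2, 0.2, -0.5]
grip_width: 0.946
```

Run:
```python
from h import *
to(402.4,-325.6,4,41.7)
b=snap("side"); cv2.imwrite("pics/b1.png",cv2.resize(b[190:310,110:270],(800,600),interpolation=cv2.INTER_CUBIC)[:,:,::-1])
```

```text
clock 8.38 tcp [ 402.  -325.4   39.6] jaw -138.3 F [ 0.2  0.2 -0.5] grip 90.0
  -> shift [35.6 -0.1 -0.4] turn x 0.0
```

View pics/b1.png

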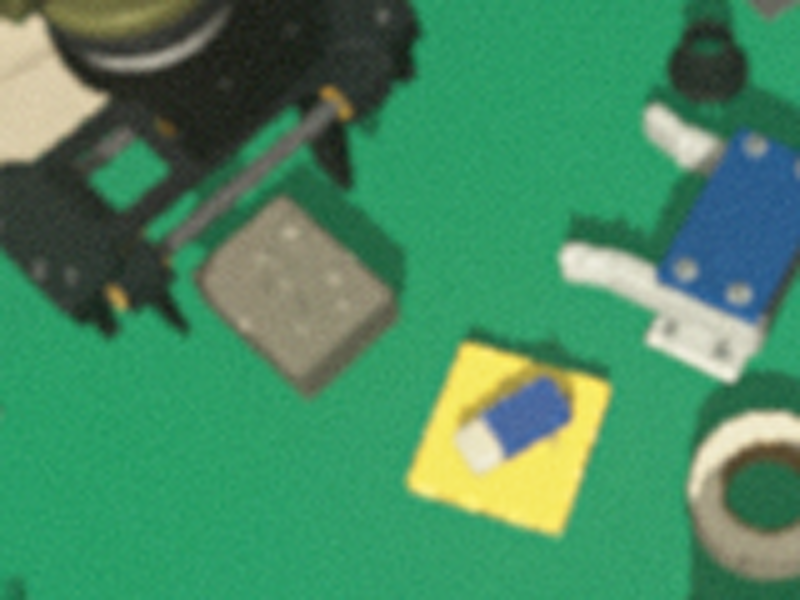

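The eraser lies flat at the middle of the pad, at about (515,425). The fingers straddle the block, which is at (300,300). I'll go down and grip lightly.

Call:
servo_tool(motion=[[8,0,0,0,0,0],[20,0,0,0,0,0],[30,0,0,0,0,0],[34,0,0,0,0,0],[35.5,0,0,0,0,0],[35.5,0,0,0,0,0]])

```text
clock: 9.18
tcp_pos: [401.9, -325.3, 4.0]
eef_rot: [[0.0, -0.746, -0.666], [-0.0, -0.666, 0.746], [-1.0, -0.0, -0.0]]
wrist_force: [-0.2, 0.0, 0.3]
grip_width: 0.946
```

Call:
servo_tool(motion=[[0,0,0,0,0,0],[0,0,0,0,0,0],[0,0,0,0,0,0],[0,0,0,0,0,0],[0,0,0,0,0,0],[0,0,0,0,0,0]], grip=48, squeeze=25)

```text
clock: 9.93
tcp_pos: [402.0, -324.9, 4.0]
eef_rot: [[0.0, -0.746, -0.665], [0.001, -0.665, 0.746], [-1.0, -0.001, 0.0]]
wrist_force: [0.0, 2.9, 1.2]
grip_width: 0.602
```

Call:
servo_tool(motion=[[0.4,0,0,0,0,0],[0.8,0,0,0,0,0],[0.8,0,0,0,0,0]])

```text
clock: 10.3
tcp_pos: [402.0, -324.9, 4.0]
eef_rot: [[-0.0, -0.746, -0.665], [0.001, -0.665, 0.746], [-1.0, -0.001, 0.001]]
wrist_force: [-0.6, 5.2, 7.0]
grip_width: 0.601
```

Run:
```python
from h import *
o=observe(); print(o["tau"].round(1) if hasattr(o["tau"],"round") else o["tau"])
# grasp point lies 20mm behind block centre
for bx,by in((-135,-60),(-125,0),(-100,0),(-38,0)):
    p=dock(bx-20,by); print(bx,by); to(*p,3,57.15)
```

```text
[ -1.9 -29.5 -28.5  -0.8  -1.2   0. ]
-135 -60
clock 10.30 tcp [ 402.  -324.9    4. ] jaw -138.3 F [-0.6  5.2  7. ] grip 57.1
  -> shift [  1.  -47.    4.6] turn x -15.4
-125 0
clock 10.30 tcp [ 402.  -324.9    4. ] jaw -138.3 F [-0.6  5.2  7. ] grip 57.1
  -> shift [   1.1 -107.5   10.9] turn x -15.4
-100 0
clock 10.30 tcp [ 402.  -324.9    4. ] jaw -138.3 F [-0.6  5.2  7. ] grip 57.1
  -> shift [   1.1 -114.1  -13.2] turn x -15.4
-38 0
clock 10.30 tcp [ 402.  -324.9    4. ] jaw -138.3 F [-0.6  5.2  7. ] grip 57.1
  -> shift [   1.  -130.6  -73. ] turn x -15.4
```

Call:
servo_tool(motion=[[0,-5,0.5,-2,0,0],[0,-17,2,-4,0,0],[0,-32,3.5,-6,0,0],[0,-48,5,-8,0,0],[0,-65,6.5,-10,0,0],[0,-82,8.5,-12,0,0],[0,-98,10,-14,0,0],[0,-107.5,11,-15.4,0,0]])

```text
clock: 11.3
tcp_pos: [474.7, -247.5, 4.1]
eef_rot: [[-0.001, -0.541, -0.841], [-0.005, -0.841, 0.541], [-1.0, 0.005, -0.002]]
wrist_force: [-5.2, -7.1, 4.3]
grip_width: 0.597
```

Run:
```python
from h import *
for bx in(-125,-85,-38):
    p=dock(bx-20,0); print(bx); to(*p,3.6,57.15)
im=snap("side"); 
r=rect("side",im,blue,40.5,[240,212,280,262]); print(r)
cv2.imwrite("pics/b2.png",cv2.resize(im[160:280,170:330],(800,600),interpolation=cv2.INTER_CUBIC)[:,:,::-1])
```

```text
-125
clock 11.30 tcp [ 474.7 -247.5    4.1] jaw -122.7 F [-5.2 -7.1  4.3] grip 56.7
  -> shift [ 0.5 -2.   1. ] turn x 0.1
-85
clock 11.30 tcp [ 474.7 -247.5    4.1] jaw -122.7 F [-5.2 -7.1  4.3] grip 56.7
  -> shift [  0.6  -1.9 -39. ] turn x 0.1
-38
clock 11.30 tcp [ 474.7 -247.5    4.1] jaw -122.7 F [-5.2 -7.1  4.3] grip 56.7
  -> shift [  0.6  -1.9 -86. ] turn x 0.1
(array([ 619.9, -339.4]), array([84.6, 50.7]), 57.1, 3690.4375, array([ 619.6, -339.8], dtype=float32))
```

View pics/b2.png

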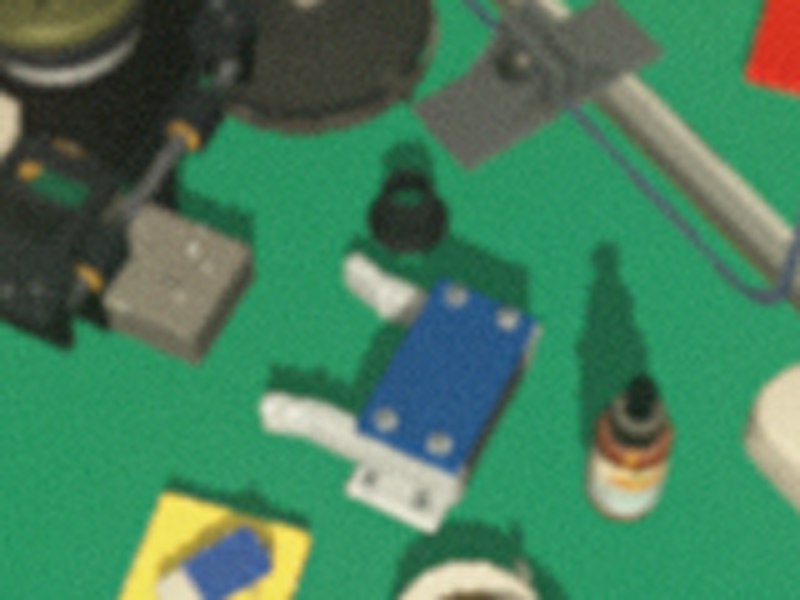

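The view shows the block held at about (180,280) and squared with the dock. The dock mouth tips are at (350,265) and (268,410), the eraser is on the pad, and the loupe is at (408,212).

Run:
```python
from h import *
f=lambda u,v,z:todock(pix2world("side",170+u/5,160+v/5,z))
print("front top corners",f(251,252,27),f(190,340,27)); print("tips",f(350,262,22),f(266,405,22),"toe front",f(438,284,40.5),f(360,428,40.5))
im=read_camera("side"); 
print(rect("side",im,grey,27,[188,198,224,236]))
to(*dock(-105,0),3.6,57.15)
```

```text
front top corners [-84.7  22.4] [-86.6 -31.4]
tips [-42.   40.9] [-41.2 -42.8] toe front [ 5.  38.4] [  6.4 -42.2]
(array([ 500.2, -252.1]), array([96.2, 81.1]), 58.4, 4420.4375, array([ 499.2, -261.9], dtype=float32))
clock 11.40 tcp [ 475.4 -246.7    4. ] jaw -122.8 F [-2.1 -2.2  3.9] grip 56.7
  -> shift [  0.5  -0.9 -38.9] turn x 0.1
```

Call:
servo_tool(motion=[[0,-0.5,-4,0,0,0],[0,-1,-12,0,0,0],[0,-2,-22,0,0,0],[0,-2,-33,0,0,0],[0,-2,-44,0,0,0],[0,-2,-54,0,0,0],[0,-2,-60,0,0,0],[0,-2,-62,0,0,0]])

```text
clock: 12.4
tcp_pos: [524.0, -275.3, 3.2]
eef_rot: [[-0.011, -0.543, -0.84], [0.006, -0.84, 0.543], [-1.0, 0.001, 0.012]]
wrist_force: [-14.8, 9.6, 18.8]
grip_width: 0.598
```

Call:
servo_tool(motion=[[0,0,-3,0,0,0],[0,0,-7,0,0,0],[0,0,-10,0,0,0],[0,0,-12,0,0,0]])

```text
clock: 12.9
tcp_pos: [534.1, -281.7, 3.2]
eef_rot: [[-0.01, -0.543, -0.84], [0.006, -0.84, 0.543], [-1.0, 0.001, 0.012]]
wrist_force: [-13.9, 9.2, 17.0]
grip_width: 0.598
```

Run:
```python
from h import *
o=observe(); F=o["wrist_force"]; print("Fdock",F[:2]@DX,F[:2]@DY,"M",o["moment"])
print(todock(o["tcp_pos"])); to(*dock(-58,0),3.6,57.15)
im=snap("side")
cv2.imwrite("pics/b3.png",cv2.resize(im[185:275,200:320],(800,600),interpolation=cv2.INTER_CUBIC)[:,:,::-1])
```

```text
Fdock -16.67026748200526 0.14648231705704873 M [ 1.38178233  2.62992858 -0.02575655]
[-75.6   1.4]
clock 12.90 tcp [ 534.1 -281.7    3.2] jaw -122.9 F [-13.9   9.2  17. ] grip 56.9
  -> shift [ -0.6   1.4 -17.6] turn x -0.0
```

View pics/b3.png

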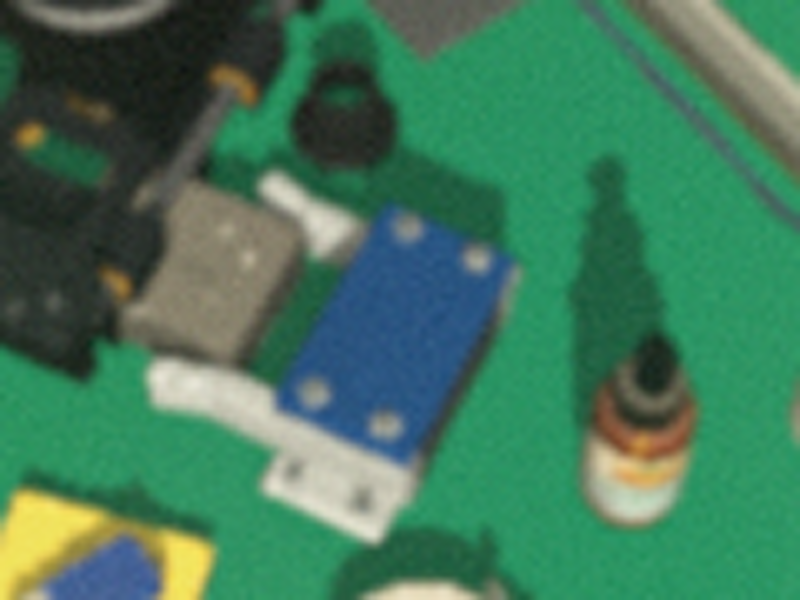

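The block's leading end is now between the flares, at about (235,300), and looks central. Lateral force is about 0. I'll keep sliding with a little less down-bias.

Call:
servo_tool(motion=[[-0.3,0,-4,0,0,0],[-0.5,0,-8,0,0,0],[-0.5,0,-12,0,0,0],[-0.5,0,-15,0,0,0],[-0.5,0,-16,0,0,0]])

```text
clock: 13.58
tcp_pos: [547.6, -290.5, 3.2]
eef_rot: [[-0.01, -0.543, -0.84], [0.006, -0.84, 0.543], [-1.0, 0.0, 0.012]]
wrist_force: [-12.5, 7.8, 14.5]
grip_width: 0.598
```

Run:
```python
from h import *
o=observe(); F=o["wrist_force"]; print("Fdock",F[:2]@DX,F[:2]@DY,"M",o["moment"])
print(todock(o["tcp_pos"])); to(*dock(-58,0),3.6,57.15)
```

```text
Fdock -14.744226746267246 -0.2376350894281605 M [ 1.31355204  2.44395992 -0.08663165]
[-59.5   1.4]
clock 13.57 tcp [ 547.6 -290.5    3.2] jaw -122.9 F [-12.5   7.8  14.5] grip 56.9
  -> shift [-0.4  1.4 -1.5] turn x -0.0
```

Call:
servo_tool(motion=[[0,0,0,0,0,0],[0,0,0,0,0,0],[0,0,0,0,0,0],[0,0,0,0,0,0]], grip=72)

```text
clock: 14.08
tcp_pos: [549.9, -290.6, 2.2]
eef_rot: [[-0.003, -0.544, -0.839], [0.005, -0.839, 0.544], [-1.0, -0.002, 0.005]]
wrist_force: [-2.2, 6.2, 1.4]
grip_width: 0.759
```

Call:
servo_tool(motion=[[-5,0,0,0,0,0],[-20,0,0,0,0,0],[-40,0,0,0,0,0],[-50,0,5,0,0,0],[-50,0,20,0,0,0],[-50,0,35,0,0,0],[-50,0,43,0,0,0],[-50,0,43,0,0,0]])

```text
clock: 15.08
tcp_pos: [514.3, -268.6, 53.0]
eef_rot: [[-0.001, -0.543, -0.84], [0.001, -0.84, 0.543], [-1.0, 0.0, 0.001]]
wrist_force: [1.2, -0.5, -0.3]
grip_width: 0.755
```

Run:
```python
from h import *
o=observe(); print(todock(o["tcp_pos"])); to(*dock(-102,0),6,57.15)
im=snap("side")
cv2.imwrite("pics/b4.png",cv2.resize(im[185:275,200:320],(800,600),interpolation=cv2.INTER_CUBIC)[:,:,::-1])
```

```text
[-99.4   1.8]
clock 15.07 tcp [ 514.3 -268.6   53. ] jaw -122.9 F [ 1.2 -0.5 -0.3] grip 71.8
  -> shift [47.   1.8  2.6] turn x -0.0
```

View pics/b4.png

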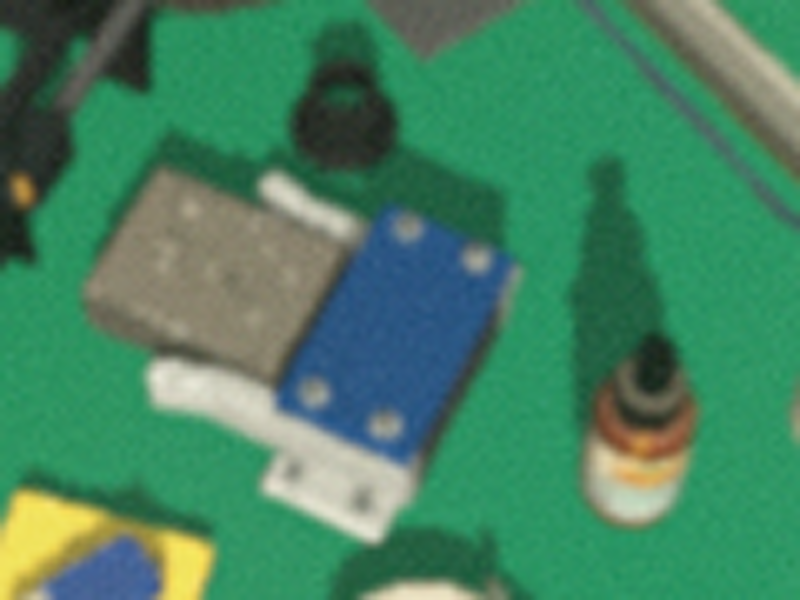

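The block is in line with the rails, its front end at the toe's edge at about (310,310). I'll narrow the jaws and push its near end.

Call:
servo_tool(motion=[[0,1,2,0,0,0],[5,1,3,0,0,0],[15,1,3,0,0,0],[28,1,3,0,0,0],[40,1,3,0,0,0],[45,1,3,0,0,0],[47,1,3,0,0,0],[47,1,3,0,0,0]], grip=26)

```text
clock: 16.12
tcp_pos: [512.4, -268.6, 6.8]
eef_rot: [[0.0, -0.543, -0.84], [-0.0, -0.84, 0.543], [-1.0, 0.0, -0.0]]
wrist_force: [0.5, -0.1, 0.0]
grip_width: 0.272
```

Call:
servo_tool(motion=[[0,0,-4,0,0,0],[0,0,-10,0,0,0],[0,0,-16,0,0,0],[0,0,-22,0,0,0],[0,0,-28,0,0,0],[0,0,-33,0,0,0],[0,0,-36,0,0,0],[0,0,-38,0,0,0]])

```text
clock: 17.12
tcp_pos: [541.8, -287.4, 6.7]
eef_rot: [[-0.007, -0.543, -0.84], [0.005, -0.84, 0.543], [-1.0, 0.0, 0.009]]
wrist_force: [-9.4, 7.4, 9.9]
grip_width: 0.276
```

```bash
cat >> h.py <<'E'
def st():
    o=observe(); F=np.array(o["wrist_force"]); print("clock %.2f"%o["clock"],"Fdock",(F[:2]@DX).round(1),(F[:2]@DY).round(1),"Fz",F[2].round(1),"M",np.round(o["moment"],2),"tcp dock",todock(o["tcp_pos"]),o["tcp_pos"][2].round(1))
E
python3 -c "
from h import *
st()
a=pix2world('side',224.75,210.5,27);b=pix2world('side',213.2,228.5,27);print(todock(a),todock(b))"
```

```text
clock 17.12 Fdock -11.9 1.1 Fz 9.9 M [1.21 1.76 0.03] tcp dock [-66.1   0.8] 6.7
[-75.   26.9] [-75.4 -27.2]
```

Call:
servo_tool(motion=[[0,0,-3,0,0,0],[0,0,-6,0,0,0],[0,0,-9,0,0,0],[0,0,-11,0,0,0],[0,0,-13,0,0,0]])

```text
clock: 17.75
tcp_pos: [552.6, -294.4, 6.7]
eef_rot: [[-0.007, -0.543, -0.84], [0.005, -0.84, 0.543], [-1.0, -0.0, 0.009]]
wrist_force: [-9.2, 6.7, 8.8]
grip_width: 0.275
```

Call:
servo_tool(motion=[[0,0,-1,0,0,0],[0,0,-2,0,0,0]])

```text
clock: 18.0
tcp_pos: [554.3, -295.5, 6.7]
eef_rot: [[-0.007, -0.543, -0.84], [0.005, -0.84, 0.543], [-1.0, -0.0, 0.009]]
wrist_force: [-9.3, 6.5, 9.1]
grip_width: 0.27
```

```bash
python3 -c "
from h import *
st()"
```

```text
clock 18.00 Fdock -11.4 0.4 Fz 9.1 M [ 1.12  1.67 -0.04] tcp dock [-51.1   0.8] 6.7
```

Call:
servo_tool(motion=[[0,0,-1,0,0,0],[0,0,-2,0,0,0]])

```text
clock: 18.25
tcp_pos: [555.0, -296.0, 6.7]
eef_rot: [[-0.01, -0.543, -0.84], [0.006, -0.84, 0.543], [-1.0, 0.0, 0.012]]
wrist_force: [-15.0, 9.1, 14.1]
grip_width: 0.274
```

Call:
servo_tool(motion=[[0,0,-0.8,0,0,0],[0,0,-1.5,0,0,0]])

```text
clock: 18.5
tcp_pos: [555.0, -295.9, 6.7]
eef_rot: [[-0.013, -0.542, -0.84], [0.008, -0.84, 0.542], [-1.0, 0.0, 0.016]]
wrist_force: [-19.7, 12.1, 18.4]
grip_width: 0.275
```

Call:
servo_tool(motion=[[0,0,-1,0,0,0],[0,0,-2,0,0,0],[0,0,-2,0,0,0]])

```text
clock: 18.88
tcp_pos: [555.0, -295.9, 6.7]
eef_rot: [[-0.018, -0.542, -0.84], [0.011, -0.84, 0.542], [-1.0, 0.0, 0.021]]
wrist_force: [-23.3, 14.2, 22.4]
grip_width: 0.272
```

```bash
python3 -c "
from h import *
st()"
```

```text
clock 18.88 Fdock -27.3 -0.7 Fz 22.4 M [ 2.5   3.99 -0.05] tcp dock [-50.4   0.8] 6.7
```

Firm contact: the force rises to 27 N with no further travel. I'll back straight off and look.

Call:
servo_tool(motion=[[0,0,3,0,0,0],[0,0,8,0,0,0],[0,0,18,0,0,0],[-5,0,30,0,0,0],[-25,0,45,0,0,0],[-55,0,65,0,0,0],[-85,0,85,0,0,0],[-110,0,100,0,0,0]])

```text
clock: 19.88
tcp_pos: [476.7, -245.5, 118.1]
eef_rot: [[0.001, -0.543, -0.84], [-0.001, -0.84, 0.543], [-1.0, -0.0, -0.001]]
wrist_force: [-0.4, -0.5, 0.3]
grip_width: 0.273
```

Call:
servo_tool(motion=[[-15,0,20,0,0,0],[-40,10,50,0,0,0],[-60,30,80,0,0,0],[-75,55,110,0,0,0],[-85,85,130,0,0,0],[-90,110,140,0,0,0],[-90,120,145,0,0,0],[-90,120,145,0,0,0]])

```text
clock: 20.88
tcp_pos: [290.2, -268.0, 206.4]
eef_rot: [[0.0, -0.544, -0.839], [0.0, -0.839, 0.544], [-1.0, -0.0, -0.0]]
wrist_force: [0.4, 0.6, -0.3]
grip_width: 0.273
```

Run:
```python
from h import *
st(); b=snap("side"); a=snap("top"); np.save("topf.npy",a)
A=ortho("side",b,27,575,-310,200,3);T=ortho("top",a,27,575,-310,200,3)
cv2.imwrite("pics/f.png",cv2.resize(np.hstack([T,A]),(800,400),interpolation=cv2.INTER_AREA)[:,:,::-1])
for t in["loupe","bottle","tape_roll","eraser_centre","block_centre"]:
    for n in("side","top"): print(n,t,[(round(d["p"],2),np.round(d["box"]).tolist()) for d in spot_in(t,n)[:2]])
```

```text
clock 20.88 Fdock -0.0 0.7 Fz -0.3 M [0.13 0.   0.01] tcp dock [-288.  -119.3] 206.4
side loupe [(0.56, [241.0, 194.0, 259.0, 212.0]), (0.55, [195.0, 260.0, 230.0, 295.0])]
top loupe [(0.57, [243.0, 210.0, 262.0, 222.0])]
side bottle [(0.92, [287.0, 237.0, 306.0, 262.0])]
top bottle [(0.52, [306.0, 163.0, 323.0, 180.0])]
side tape_roll [(0.97, [248.0, 269.0, 278.0, 308.0])]
top tape_roll [(0.64, [242.0, 211.0, 260.0, 221.0]), (0.57, [335.0, 192.0, 362.0, 221.0])]
side eraser_centre [(0.57, [200.0, 266.0, 223.0, 286.0])]
top eraser_centre [(0.56, [326.0, 241.0, 340.0, 264.0])]
side block_centre [(0.59, [227.0, 217.0, 248.0, 245.0])]
top block_centre [(0.64, [272.0, 211.0, 303.0, 238.0])]
```

View pics/f.png

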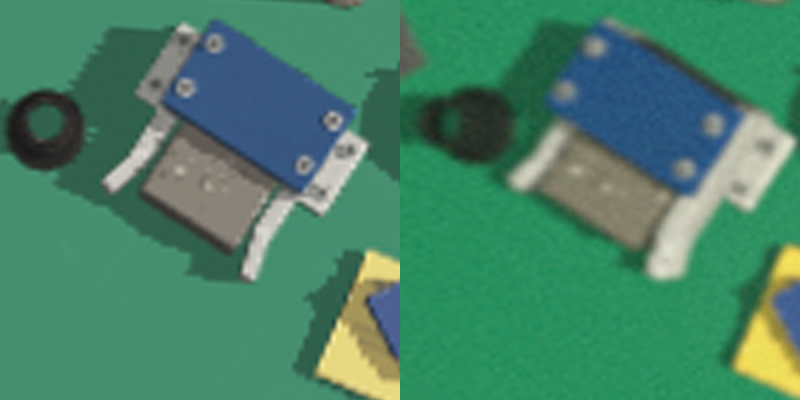

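The top view shows the block square between the rails and under the toe. Its near edge runs from (145,188) to (235,250), which puts it at dock x ≈ -37, against -38 for home. The eraser is on the pad and the loupe has not moved. I'll hand in.

```bash
python3 -c "
from cell import close_job
print(close_job())"
```

```text
the job is handed in; nothing more can be done
None
```

The job is handed in, at about 21 s of the 70 s allowed. The eraser went flat onto the smaller yellow pad first. Then I gripped the block lightly by its sides and slid it square to the dock and into the mouth, with a slight downward bias so it stayed on the desk. Finally I pushed its near end home with the narrowed fingers.

**Stop felt:** the push force rose from about 11 N to 27 N with no further travel. Side load and twist stayed near zero, so I took this for the stop and not a jam.

**Last pictures:**
- The block's near end measured x ≈ -36.6 mm from the top camera and -37.8 mm from the side, against -38 mm for home. The stop itself is hidden under the toe, so this and the force are the only evidence.
- The block's edge read about 1.7° off square in the top view, which is within my error in picking the edge.
- The eraser lies on the pad.
- The loupe, bottle and tape roll were detected in their starting places to within a few pixels.

The robot was clear of everything, with wrist force near zero.

**Disagreements:**
- While sliding, the side camera put the block about 2 mm to the right of where the arm's own position did. It entered the rails with no side force, so nothing came of it.
- The networks gave some wrong low-confidence hits, such as a "tape roll" at the loupe, which I discarded against the pictures.

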